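Lock the bayonet cap into the filter holder

ROBOT

A 6-joint arm with a two-finger parallel gripper is mounted at the origin on a cart in front of the work surface, level with it; the furniture and walls round the work are solid. World frame = base frame: x ahead of the robot, y to its left, z up, the work surface at z = 0. Lengths are in m, angles in degrees, forces in N, time in s.
With the tool pointing down it reaches from about 0.4 to 0.825 m from the base axis. Payload 7 kg.
Tool frame: the origin (TCP) lies midway between the tips of the shut fingers; the grasp point (between the pads) lies hold_point_z behind it (hold_point_z is the distance from the TCP to the grasp point, in m); z points along the fingers, y is the line along which they close (so a half turn about z gives the same grasp; the last joint's range is limited). The gripper opens to 88 mm and grips with 3 to 60 N. Pads are 19 mm wide; open, the fingers measure 130 mm over their backs; the gripper's body (78 mm by 193 mm) begins 47 mm behind the grasp point.
Start: joints at [-57.978, 20.546, 0.682, 0, -70.136, -16.507], TCP at [0.181, -0.65, 0.227] pointing down, gripper open.
Joint ranges: [-176.03, 176.03], [-82.01, 121.73], [-58.28, 71.71], [-173.87, 95.51], [-174.79, -0.11], [-173.66, 173.66]. Speed limits (degrees/s): [136.94, 136.94, 172.46, 180, 180, 180].

INTERFACE

Orientations are given as [roll, pitch, yaw] about the fixed x, y, z axes, in that order (R = Rz(yaw) Ry(pitch) Rx(roll)).
In Python, from plant import * gives the robot as it stands.
- The arm moves only by the tool step_arm, never from a script. Its argument "steps" is a list that holds one entry, the list of rows, each a list of 6 numbers: the shift along the tool's x, y, z scaled (see below), then the turn, a rotation vector about the tool's x, y, z scaled (see below). In form: [[[tx, ty, tz, wx, wy, wz], ...]]. A call has 1 to 20 rows; each row is the pose to reach, as a shift and turn from the pose commanded when the call began, along the tool's axes at that moment; what a row does not reach only later rows make up. The controller multiplies each number of a shift by 100 mm and each number of a turn by 0.5 rad. A row lasts 1/10 s, in which the tool goes at most 50 mm and 8.59 degrees, less where a joint would pass 70% of its speed; a pose out of reach is approached as far as the arm can. A call with a number of a shift or a turn outside -1 to 1 is refused whole. A call with a gripper value outside its range is refused whole. "jaw" is the closure in counts, from 0 (fully open) to 255 (shut), set as the call begins (left out, the last holds). The fingers move at their own pace and stop on an object; the grip force is fixed at half the most. Time passes only in rows, so rows that repeat a pose let the fingers close. It gives the time, the measured TCP pose, the force, the opening and the grip force at its end, in the units of the state.
- get_obs(): the state, without advancing time (a new reading comes with each control period).
- snapshot(name): name is "scene" or "top"; returns (picture, depth): 480x640x3 uint8, red, green, blue; 480x640 float32, m along the optical axis (not along the pixel's ray), 0 where there is no reading.
- calibration(name): a dict with "mtx" (3x3 intrinsics, pixels), "rvec" (rotation vector, rad) and "tvec" (3), from world to camera coordinates, as OpenCV has them. Camera axes: x right, y down, z forward; pixel columns grow to the right and rows downward; lengths in m; the calibration is good to about 2 mm. A picture is of the moment at which its call begins. calibration takes no time and is no camera call.
- close_job(): hands the job in; it is judged then, once.
The state is a dict: "clock": time; "joint_pos": joint angles; "qvel": joint speeds; "tau": joint torques, N m; "tool_pos": TCP position; "orientation": TCP orientation; "force": force on the tool from outside, world axes, zero at the start; "moment": the same for the moment, N m; "opening": finger opening in m; "gripper_force": force on a finger pad.
Only numpy, scipy, OpenCV 4.12 (cv2) and the standard library are available. Lean on these libraries where they do the work, as an engineer would, in place of code of your own. Each camera call takes 0.05 s, during which the arm holds its last target. There are 200 camera calls.

TASK

Close the filter holder: take the white cap that has two lugs at its foot, set it into the holder with its lugs going down through the two slots until it stands fully home, then twist it clockwise (seen from above) until its wing grip lines up with the two studs on the rim, and let go. Leave the plain cap without lugs standing where it is.

Things in the scene. Friction and masses are not known exactly. Their poses are not given: they have to be found in the camera images.
- lug_cap_grip (a point): Loose white cap to fit, standing (0.12 kg): plug 48 mm across, 24 mm high; on it a wing grip 40 mm long, 14 mm thick, 24 to 66 mm above the underside. At the foot two opposite lugs in line with the wing, out to 36 mm from the axis, 11 wide, 9 high. Point: on the axis, mid wing, 45 mm above the underside. x along wing and lugs, z up; half a turn is the same.
- plain_cap_grip (a point): The same point (mid wing, 45 mm above the underside) of a second loose white cap with the same plug and wing but no lugs. To be left alone. Which cap stands left and which right varies.
- holder: Fixed aluminium cup, 92 mm across, 42 high, on a foot 108 mm across; origin under its centre, z up. Inner floor 20 mm up: the cap's underside rests there (grip point 65 up). Lip, 34 to 42 mm up: round opening 58 mm across, two opposite slots out to 39 mm from the axis, 26 mm wide at the opening; x along the slots, half a turn is the same. Nipple on +y side, 16 up, to 66 mm from the axis.
- lock_mark: Two small dark studs (2 mm high) on the holder's rim, opposite, 42.5 mm from its axis. Origin on the axis at rim height, 42 mm up; x through both studs: the locked line, 60 degrees clockwise (from above) from the slots. The lugs turn freely under the lip that way, no spring; solid stops lie about 5 degrees beyond the line, others bar turning the other way.

How it is judged (in metres and radians):
On the way:
1. the lugged cap is down in the holder, its lugs through the slots (z of lug_cap_grip in the frame of holder below 0.07 m and horizontal distance between lug_cap_grip and holder below 0.012 m), for 0.05 s.
At the end, for the whole second after the job is handed in: The lugged cap stands upright (within 10 degrees) and fully home in the holder (grip point no more than 69 mm above the worktop and within 10 mm of the holder's axis), its wing within 15 degrees of the line through the two studs, and it is released (z of lug_cap_grip in the frame of holder below 0.069 m and horizontal distance between lug_cap_grip and holder below 0.01 m and angle between lug_cap_grip's own z axis and vertical below 0.17 rad and angle between the x axis of lug_cap_grip and the x axis of lock_mark, either way round below 0.26 rad); the robot touches nothing.
It fails at once if the plain cap is moved by more than 30 mm or knocked over (distance of plain_cap_grip from where it was at the start of the episode above 0.03 m).
It also fails if it takes over 35 s, if anything falls off the work surface, if the arm or the gripper's body presses on something with over 40 N, if the wrist force passes 120 N, or if a joint passes its speed limit or range.

## Working session

There is one attempt and no reset: what is moved stays moved. The work goes in short steps, Python scripts to look and compute and a tool call to move; the robot and the scene stay as the last step left them, time stands still between calls to the robot, and variables do not carry over. Pictures are saved under pics/ and viewed, at most 10 in all, crops included, and the job is handed in when it is done.

Besides the shell and the picture viewer there is one more tool, called after "Emit:" as name(argument=value, ...), one argument or row to a line, values as JSON. step_arm: Moves the arm, as the interface text tells. Its arguments: {"type":"object","properties":{"steps":{"type":"array","items":{"type":"array","items":{"type":"array","items":{"type":"number","minimum":-1,"maximum":1}}}},"jaw":{"type":"number"}},"required":["steps"]}

```bash
ls; mkdir -p pics
cat > h.py <<'E'
from plant import *
import numpy as np, cv2
def cam(n):
    c=calibration(n); R=cv2.Rodrigues(np.array(c["rvec"],float))[0]
    return np.array(c["mtx"],float),R,np.array(c["tvec"],float).ravel()
def ray(n,uv,z):
    K,R,t=cam(n); uv=np.atleast_2d(uv).astype(float)
    d=np.c_[uv,np.ones(len(uv))]@np.linalg.inv(K).T@R; o=-R.T@t
    return o+d*((z-o[2])/d[:,2])[:,None]
def cloud(n,depth):
    K,R,t=cam(n); v,u=np.mgrid[:480,:640]
    p=np.stack([u,v,np.ones_like(u)],-1)@np.linalg.inv(K).T*depth[...,None]
    return (p-t)@R
E
python3 - <<'E'
from h import *
o=get_obs(); print(o)
for n in("scene","top"):
    p,d=snapshot(n); np.savez(f"{n}0.npz",p=p,d=d); cv2.imwrite(f"pics/{n}0.png",p[...,::-1])
    K,R,t=cam(n); print(n,-R.T@t,R[2],K[0,0])
E
```

```text
pics
{'clock': 0.0, 'joint_pos': array([-5.79787835e+01,  2.05904679e+01,  6.34908143e-01, -1.83785399e-02,
       -7.01356035e+01, -1.65079720e+01]), 'qvel': array([-0.05168188,  0.05368576, -0.08327998,  0.03157809, -0.03898971,
       -0.015395  ]), 'tau': array([-1.21117257e-03, -5.82717526e+01,  2.93045640e+01,  6.99696332e+00,
        6.82184284e-03, -1.43486518e-04]), 'tool_pos': array([ 0.18038912, -0.64995768,  0.2256477 ]), 'orientation': array([ 1.79907685e+02, -9.34118683e-03, -1.64493007e+02]), 'force': array([ 0.08232399,  0.41784535, -0.51209318]), 'moment': array([0.01177196, 0.00197148, 0.02150491]), 'gripper_force': 0.0, 'opening': 0.08767622941029789}
scene [-0.50414708 -0.49519267  0.67857468] [ 0.78000164  0.38458421 -0.49365213] 582.7361018190663
top [ 0.29978023 -0.01199458  1.20678751] [ 0.1635139   0.02858433 -0.98612684] 607.5478396107736
```

View pics/top0.png

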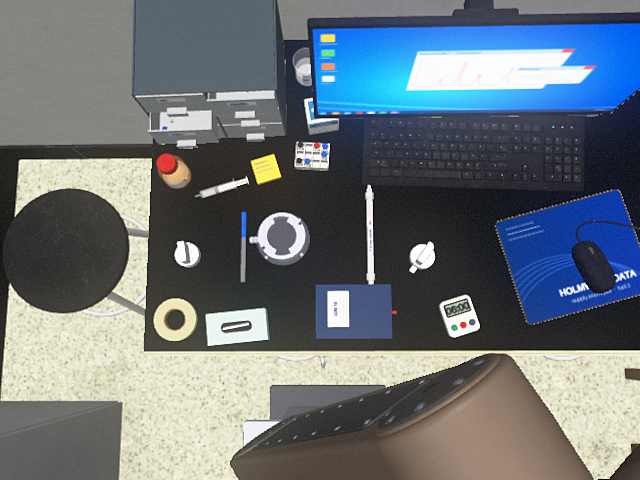

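View pics/scene0.png

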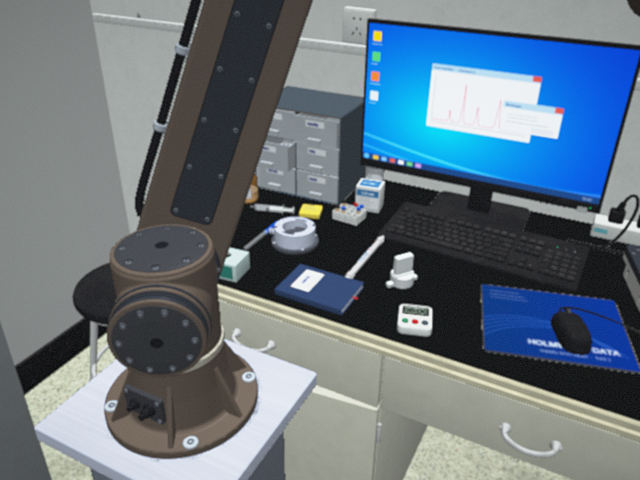

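The top view shows the holder at about (283,237), with one cap at (187,254) and another at (422,256). I'll zoom in on all three.

Run:
```python
from h import *
p=np.load("top0.npz")["p"][...,::-1]; s=np.load("scene0.npz")["p"][...,::-1]
f=lambda im,u,v,h:cv2.resize(im[v-h:v+h,u-h:u+h],(400,300) if 0 else (400,400),interpolation=cv2.INTER_CUBIC)
a=np.hstack([cv2.resize(f(p,283,237,40),(400,400)),f(p,422,256,25)])
cv2.imwrite("pics/z0.png",a)
b=np.hstack([f(p,187,254,25),f(s,403,270,35)]); cv2.imwrite("pics/z1.png",b)
```

```text
(no output)
```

View pics/z0.png

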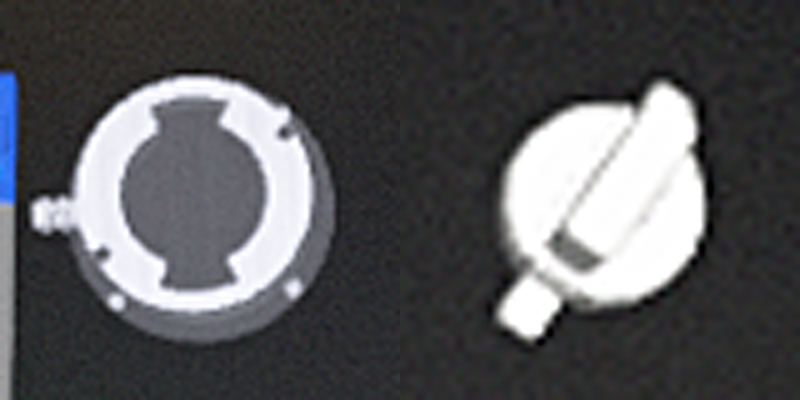

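View pics/z1.png

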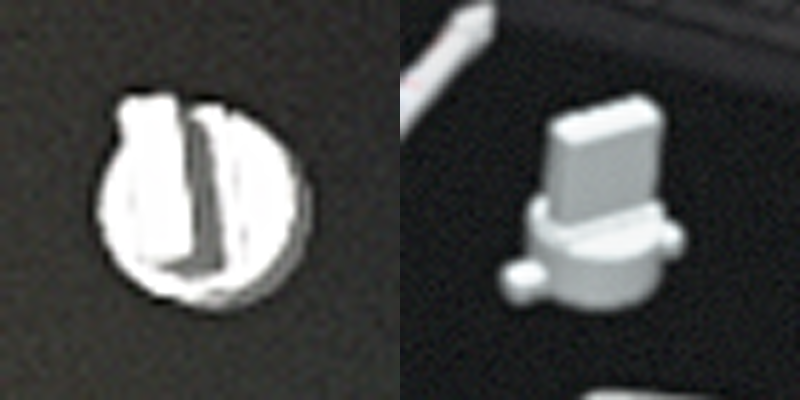

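The crops show that the right cap (422,256) has lugs and the left one is plain. The holder's slots run roughly along image vertical, with studs at about (300,223) and (263,248). Next I'll measure these.

```bash
cat > m.py <<'E'
from h import *
f=np.load("top0.npz"); p,d=f["p"],f["d"]; C=cloud("top",d); g=cv2.cvtColor(p,cv2.COLOR_RGB2GRAY)
def pix(c,h): 
    m=np.zeros((480,640),bool); m[c[1]-h:c[1]+h,c[0]-h:c[0]+h]=1; return m
# cap
m=pix((422,256),25); hi=m&(C[...,2]>.05)&(g>100)
print("z in cap",np.percentile(C[m&(g>150)][:,2],[5,25,50,75,95]).round(4))
for th in(.05,.06):
    v,u=np.nonzero(m&(C[...,2]>th)&(g>100)); q=ray("top",np.c_[u,v],.066)[:,:2]
    r=cv2.minAreaRect((q*1000).astype(np.float32)); w=np.linalg.eigh(np.cov(q.T))
    print(th,len(u),"mean",q.mean(0),"rect",r,"ang",np.degrees(np.arctan2(*w[1][::-1,1])))
lo=m&(C[...,2]<.05)&(g>100); v,u=np.nonzero(lo); q=C[lo]
pt=q[(q[:,2]>.019)&(q[:,2]<.03)]; print("plug top mean n",len(pt),pt.mean(0)); print("plug ring",cv2.minEnclosingCircle((pt[:,:2]*1000).astype(np.float32)))
lg=q[(q[:,2]>.004)&(q[:,2]<.013)]; print("low",len(lg)); 
ll=lo&pix((416,271),5)&(g>150); print("lug pix",ll.sum(), ray("top",np.argwhere(ll)[:,::-1],.009).mean(0))
# holder
m=pix((283,237),36); ri=(m&(g>150)&(C[...,2]>.036)&(C[...,2]<.048)).astype(np.uint8)
print("rim z",np.median(C[ri>0][:,2]))
cs,_=cv2.findContours(ri,cv2.RETR_CCOMP,cv2.CHAIN_APPROX_NONE); cs=sorted(cs,key=len)[::-1]
for c in cs[:2]:
    q=ray("top",c[:,0],.042)[:,:2]; print(len(c),cv2.minEnclosingCircle((q*1000).astype(np.float32)),q.mean(0))
    A=np.c_[2*q,np.ones(len(q))]; ok=np.ones(len(q),bool)
    for _ in range(8):
        x=np.linalg.lstsq(A[ok],(q[ok]**2).sum(1),rcond=None)[0]; r=np.sqrt(x[2]+x[:2]@x[:2])
        e=abs(np.linalg.norm(q-x[:2],axis=1)-r); ok=e<max(.0015,np.median(e)*2)
    print("circle",x[:2],r,ok.sum())
st=ray("top",np.array([[243+287/5,197+130/5],[243+102/5,197+253/5]])-.5,.043)[:,:2]
sl=ray("top",np.array([[243+190/5,197+105/5],[243+200/5,197+285/5]])-.5,.042)[:,:2]
for n,a in(("stud",st),("slot",sl)): e=a[0]-a[1]; print(n,a.mean(0),np.linalg.norm(e),np.degrees(np.arctan2(e[1],e[0])))
E
python3 m.py
```

```text
z in cap [0.0065 0.0225 0.0256 0.0629 0.0679]
0.05 166 mean [ 0.46348524 -0.19213137] rect ((463.61871337890625, -192.2679443359375), (14.06218433380127, 42.1455192565918), 54.103172302246094) ang 143.87491629673838
0.06 157 mean [ 0.46408151 -0.19277884] rect ((464.21466064453125, -192.78213500976562), (13.905038833618164, 40.57972717285156), 54.022003173828125) ang 144.60363230204203
plug top mean n 295 [ 0.46323009 -0.19154215  0.02450392]
plug ring ((464.9566345214844, -193.1705780029297), 24.31182289123535)
low 57
lug pix 43 [ 0.44275298 -0.17882814  0.009     ]
rim z 0.04209492959645798
139 ((504.249755859375, 81.65547943115234), 46.10201644897461) [0.50429612 0.08194557]
circle [0.50427097 0.08181267] 0.04514020375474239 126
109 ((504.98699951171875, 82.52459716796875), 41.273189544677734) [0.50406793 0.08192786]
circle [0.50411859 0.08167607] 0.03390980000102374 109
stud [0.50580411 0.08173056] 0.0865735521510038 -56.19474230900202
slot [0.50471163 0.08170621] 0.0714379547683262 3.4978777182833323
```

```bash
cat > go.py <<'E'
import sys; from h import *
from scipy.spatial.transform import Rotation as Ro
x,y,z,yaw=map(float,sys.argv[1:5]); o=get_obs()
R=Ro.from_euler("xyz",o["orientation"],degrees=True); T=Ro.from_euler("xyz",[180,0,yaw],degrees=True)
print("t",o["clock"],"pos",o["tool_pos"].round(4),"rpy",o["orientation"].round(2),"F",o["force"].round(1),"open",round(o["opening"],4),round(o["gripper_force"],1),"q",o["joint_pos"].round(1))
print("shift/0.1",(R.inv().apply(np.array([x,y,z])-o["tool_pos"])/.1).round(3),"turn/0.5",((R.inv()*T).as_rotvec()/.5).round(3))
E
python3 -c "
import plant;print([n for n in dir(plant) if n[0]!='_']);print(getattr(plant,'hold_point_z',None))"; python3 go.py .4645 -.193 .2 -35.5
```

```text
['PlanningError', 'calibration', 'close_job', 'get_obs', 'hold_point_z', 'snapshot']
0.0188
t 0.1 pos [ 0.1804 -0.65    0.2257] rpy [ 1.7991e+02 -1.0000e-02 -1.6449e+02] F [ 0.4 -0.4  0. ] open 0.0876 0.0 q [-58.   20.6   0.6  -0.  -70.1 -16.5]
shift/0.1 [-3.959  3.643  0.262] turn/0.5 [ 2.000e-03  3.000e-03 -4.503e+00]
```

Emit:
step_arm(
  steps=[
    [[-1,0.92,0,0,0,-1],[-1,0.92,0,0,0,-1],[-1,0.92,0,0,0,-1],[-1,0.92,0,0,0,-1],[-1,0.92,0,0,0,-1]],
  ],
  jaw=0,
)

```text
clock: 0.6
tool_pos: [0.253, -0.5342, 0.2268]
orientation: [-180.0, 0.0, -135.7]
force: [0.4, -0.1, 0.6]
opening: 0.0877
gripper_force: 0.0
```

Emit:
step_arm(
  steps=[
    [[-1,0.25,0,0,0,-1],[-1,0.25,0,0,0,-1],[-1,0.25,0,0,0,-1],[-1,0.25,0,0,0,-1],[-1,0.25,0,0,0,-1]],
  ],
)

```text
clock: 1.1
tool_pos: [0.3066, -0.4475, 0.2264]
orientation: [180.0, 0.0, -107.2]
force: [-0.2, -0.4, -0.1]
opening: 0.0877
gripper_force: 0.0
```

Emit:
step_arm(
  steps=[
    [[-1,-0.26,0,0,0,-1],[-1,-0.26,0,0,0,-1],[-1,-0.26,0,0,0,-1],[-1,-0.26,0,0,0,-1],[-1,-0.26,0,0,0,-1]],
  ],
)

```text
clock: 1.6
tool_pos: [0.361, -0.3597, 0.2264]
orientation: [180.0, 0.0, -78.7]
force: [-0.2, -0.4, 0.2]
opening: 0.0876
gripper_force: 0.0
```

Emit:
step_arm(
  steps=[
    [[-0.95,-0.9,0,0,0,-1],[-0.95,-0.9,0,0,0,-1],[-0.95,-0.9,0,0,0,-1],[-0.95,-0.9,0,0,0,-1],[-0.95,-0.9,0,0,0,-1],[-0.95,-0.9,0,0,0,-1]],
  ],
)

```text
clock: 2.2
tool_pos: [0.43, -0.2492, 0.2263]
orientation: [180.0, 0.0, -50.2]
force: [0.2, -0.3, 1.3]
opening: 0.0876
gripper_force: 0.0
```

```bash
python3 go.py .4645 -.193 .13 -35.5
```

```text
t 2.2 pos [ 0.43   -0.2492  0.2263] rpy [ 1.7998e+02  2.0000e-02 -5.0190e+01] F [ 0.2 -0.3  1.3] open 0.0876 0.0 q [ -7.4   3.6 -21.2   0.  -65.2  47.2]
shift/0.1 [-0.21  -0.625  0.963] turn/0.5 [ 0.001  0.001 -0.513]
```

Emit:
step_arm(
  steps=[
    [[-0.21,-0.625,0.3,0,0,-0.513],[-0.21,-0.625,0.6,0,0,-0.513],[-0.21,-0.625,0.96,0,0,-0.513],[-0.21,-0.625,0.96,0,0,-0.513],[-0.21,-0.625,0.96,0,0,-0.513]],
  ],
)

```text
clock: 2.7
tool_pos: [0.4643, -0.1933, 0.131]
orientation: [179.9, 0.0, -35.4]
force: [-0.4, -0.1, 1.1]
opening: 0.0878
gripper_force: 0.0
```

```bash
python3 go.py .4645 -.193 .031 -35.5
python3 - <<'E'
from h import *
p,d=snapshot("scene"); cv2.imwrite("pics/s1.png",cv2.resize(p[180:330,300:500,::-1],(800,600),interpolation=cv2.INTER_CUBIC))
E
```

```text
t 2.7 pos [ 0.4643 -0.1933  0.131 ] rpy [ 1.7992e+02  5.0000e-02 -3.5370e+01] F [-0.4 -0.1  1.1] open 0.0878 0.0 q [ -0.1   9.4 -28.3   0.  -52.4  54.8]
shift/0.1 [ 0.001 -0.004  1.   ] turn/0.5 [0.003 0.002 0.005]
```

View pics/s1.png

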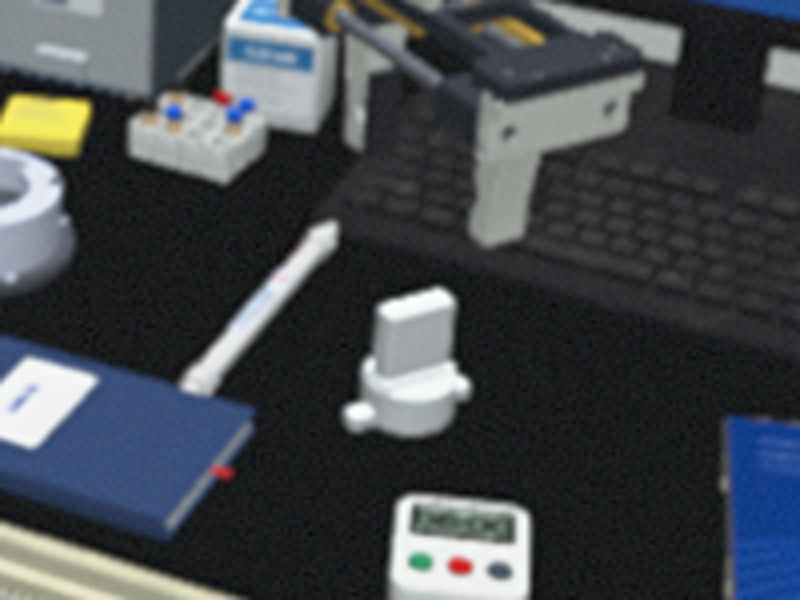

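The open fingers are above the cap at crop (415,350), straddling the wing, with nothing in the way. I'll descend and close.

Emit:
step_arm(
  steps=[
    [[0,0,0.3,0,0,0],[0,0,0.6,0,0,0],[0,0,0.8,0,0,0],[0,0,0.9,0,0,0],[0,0,0.98,0,0,0],[0,0,0.98,0,0,0]],
  ],
)

```text
clock: 3.35
tool_pos: [0.465, -0.1926, 0.033]
orientation: [-180.0, -0.0, -35.2]
force: [-0.2, 0.4, 0.4]
opening: 0.0875
gripper_force: 0.0
```

Emit:
step_arm(
  steps=[
    [[0,0,0,0,0,0],[0,0,0,0,0,0],[0,0,0,0,0,0],[0,0,0,0,0,0],[0,0,0,0,0,0],[0,0,0,0,0,0],[0,0,0,0,0,0],[0,0,0,0,0,0],[0,0,0,0,0,0],[0,0,0,0,0,0]],
  ],
  jaw=255,
)

```text
clock: 4.35
tool_pos: [0.4647, -0.1922, 0.0325]
orientation: [-180.0, -0.0, -35.2]
force: [1.4, -0.1, -1.3]
opening: 0.0138
gripper_force: 30.0
```

```bash
python3 go.py .4645 -.193 .13 -35.5
```

```text
t 4.35 pos [ 0.4647 -0.1922  0.0325] rpy [-180.    -0.   -35.2] F [ 1.4 -0.1 -1.3] open 0.0138 30.0 q [ -0.1  17.1 -34.5  -0.  -38.4  54.9]
shift/0.1 [ 0.003  0.007 -0.975] turn/0.5 [-0.    -0.     0.011]
```

Emit:
step_arm(
  steps=[
    [[0,0,-0.15,0,0,0],[0,0,-0.4,0,0,0],[0,0,-0.7,0,0,0],[0,0,-0.95,0,0,0],[0,0,-0.95,0,0,0]],
  ],
)

```text
clock: 4.85
tool_pos: [0.4667, -0.1925, 0.1309]
orientation: [-179.8, -0.3, -35.2]
force: [0.9, 0.6, -1.1]
opening: 0.0138
gripper_force: 30.0
```

```bash
python3 go.py .5043 .0818 .13 3.7
```

```text
t 4.85 pos [ 0.4667 -0.1925  0.1309] rpy [-179.84   -0.31  -35.16] F [ 0.9  0.6 -1.1] open 0.0138 30.0 q [ -0.1   9.4 -28.4   0.1 -51.9  54.9]
shift/0.1 [-1.273 -2.459  0.01 ] turn/0.5 [-0.002 -0.012 -1.356]
```

Emit:
step_arm(
  steps=[
    [[-0.13,-0.25,0,0,0,-0.17],[-0.25,-0.5,0,0,0,-0.34],[-0.38,-0.75,0,0,0,-0.51],[-0.5,-0.98,0,0,0,-0.68],[-0.5,-0.98,0,0,0,-0.68]],
  ],
)

```text
clock: 5.35
tool_pos: [0.4803, -0.0812, 0.1269]
orientation: [-180.0, 0.0, -15.4]
force: [-0.4, -0.3, -0.9]
opening: 0.0136
gripper_force: 30.0
```

Emit:
step_arm(
  steps=[
    [[-0.03,-0.25,0,0,0,-0.17],[-0.07,-0.5,0,0,0,-0.34],[-0.1,-0.75,0,0,0,-0.51],[-0.14,-0.95,0,0,0,-0.676],[-0.14,-0.95,0,0,0,-0.676],[-0.14,-0.95,0,0,0,-0.676]],
  ],
)

```text
clock: 5.95
tool_pos: [0.492, 0.0118, 0.1269]
orientation: [180.0, 0.1, 3.6]
force: [-1.1, -0.6, -1.6]
opening: 0.0137
gripper_force: 30.0
```

```bash
python3 go.py .5043 .0818 .13 3.7
```

```text
t 5.95 pos [0.492  0.0118 0.1269] rpy [1.7998e+02 8.0000e-02 3.6100e+00] F [-1.1 -0.6 -1.6] open 0.0137 30.0 q [ 24.3   8.7 -29.8  -0.  -51.6  69.3]
shift/0.1 [ 0.167 -0.691 -0.032] turn/0.5 [ 0.001  0.003 -0.003]
```

Emit:
step_arm(
  steps=[
    [[0.08,-0.3,-0.03,0,0,0],[0.16,-0.6,-0.03,0,0,0],[0.167,-0.69,-0.03,0,0,0],[0.167,-0.69,-0.03,0,0,0],[0.167,-0.69,-0.03,0,0,0]],
  ],
)

```text
clock: 6.45
tool_pos: [0.5042, 0.0809, 0.1301]
orientation: [180.0, 0.1, 3.6]
force: [0.1, 0.4, -0.6]
opening: 0.0142
gripper_force: 30.0
```

```bash
python3 go.py .5043 .0818 .085 3.7
python3 - <<'E'
from h import *
p,d=snapshot("scene"); q,e=snapshot("top"); np.savez("1.npz",p=p,d=d,q=q,e=e)
a=cv2.resize(p[180:280,240:340],(400,400),interpolation=cv2.INTER_CUBIC);b=cv2.resize(q[177:297,223:343],(400,400),interpolation=cv2.INTER_CUBIC)
cv2.imwrite("pics/s2.png",np.hstack([a,b])[...,::-1])
E
```

```text
t 6.45 pos [0.5042 0.0809 0.1301] rpy [1.7998e+02 6.0000e-02 3.6000e+00] F [ 0.1  0.4 -0.6] open 0.0142 30.0 q [ 31.2  10.2 -27.4  -0.  -52.5  62.4]
shift/0.1 [ 0.002 -0.009  0.451] turn/0.5 [ 0.001  0.002 -0.004]
```

View pics/s2.png

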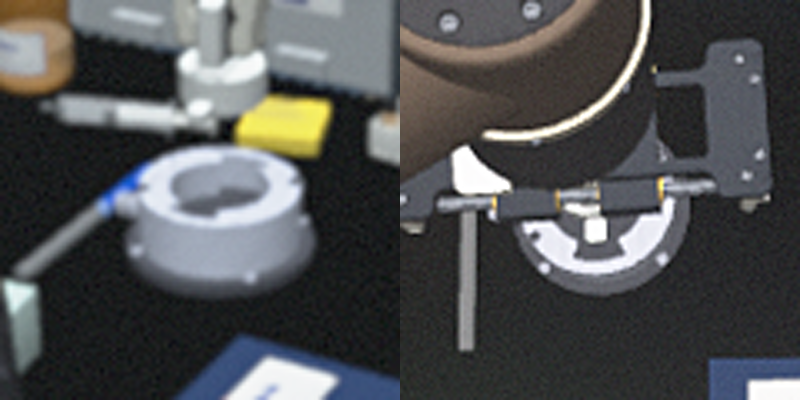

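Left crop: the cap is upright in the grip above the holder. Right crop: the near lug at about (595,230) sits over the lower slot. I'll check the cap's offset in the hand from that lug.

Run:
```python
from h import *
f=np.load("1.npz"); q=f["q"]; g=cv2.cvtColor(q,cv2.COLOR_RGB2GRAY); C=cloud("top",f["e"])
m=np.zeros_like(g); m[236:254,272:290]=1
ok=(m>0)&(g>150)&(C[...,2]>.08); v,u=np.nonzero(ok); P=ray("top",np.c_[u,v],.106)
print(len(u),np.median(C[ok],0),P.mean(0),P.min(0),P.max(0))
for uu,vv in zip(u,v): pass
t=P[P[:,0]<P[:,0].min()+.008]; print("near tip",t.mean(0),len(t))
# scene: plug bottom band of cap, columns
p=f["p"]; gs=cv2.cvtColor(p,cv2.COLOR_RGB2GRAY); D=cloud("scene",f["d"])
s=np.zeros_like(gs); s[190:212,283:309]=1
ok=(s>0)&(D[...,2]>.098)&(D[...,2]<.12)&(abs(D[...,0]-.5)<.05); v,u=np.nonzero(ok); print(len(u),D[ok].min(0),D[ok].max(0))
Q=D[ok][:,:2]; print("left/right cols",u.min(),u.max())
x=np.linalg.lstsq(np.c_[2*Q,np.ones(len(Q))],(Q**2).sum(1),rcond=None)[0]; print("fit",x[:2],np.sqrt(x[2]+x[:2]@x[:2]))
```

```text
83 [0.47919248 0.07793177 0.11039244] [0.47971388 0.07991847 0.106     ] [0.46809953 0.07180017 0.106     ] [0.48873173 0.09405598 0.106     ]
near tip [0.4719642  0.07657155 0.106     ] 29
222 [0.46486278 0.05365155 0.09800575] [0.52510887 0.09895533 0.11995089]
left/right cols 285 306
fit [0.49600925 0.07595267] 0.019722587142420485
```

Emit:
step_arm(
  steps=[
    [[0,-0.01,0.2,0,0,0],[0,-0.01,0.4,0,0,0],[0,-0.01,0.45,0,0,0],[0,-0.01,0.5,0,0,0],[0,-0.01,0.55,0,0,0],[0,-0.01,0.6,0,0,0],[0,-0.01,0.6,0,0,0]],
  ],
)

```text
clock: 7.25
tool_pos: [0.5046, 0.0827, 0.0703]
orientation: [180.0, 0.0, 3.6]
force: [0.0, 1.0, -1.9]
opening: 0.0139
gripper_force: 30.0
```

```bash
python3 go.py .5043 .0818 .0525 3.7
```

```text
t 7.25 pos [0.5046 0.0827 0.0703] rpy [1.7999e+02 2.0000e-02 3.6400e+00] F [ 0.   1.  -1.9] open 0.0139 30.0 q [ 31.3  14.6 -31.3  -0.  -44.2  62.3]
shift/0.1 [-0.003  0.009  0.178] turn/0.5 [ 0.     0.001 -0.002]
```

Cap underside is at about 38 mm, inside the lip, with no contact force. I'll continue slowly.

Emit:
step_arm(
  steps=[
    [[0,0.005,0.04,0,0,0],[0,0.005,0.08,0,0,0],[0,0.005,0.11,0,0,0],[0,0.005,0.13,0,0,0],[0,0.005,0.15,0,0,0],[0,0.005,0.165,0,0,0],[0,0.005,0.175,0,0,0],[0,0.005,0.175,0,0,0]],
  ],
)

```text
clock: 8.05
tool_pos: [0.5047, 0.0823, 0.053]
orientation: [180.0, 0.0, 3.6]
force: [0.9, 0.1, -0.6]
opening: 0.0138
gripper_force: 30.0
```

Emit:
step_arm(
  steps=[
    [[0,0,0,0,0,0.1],[0,0,0,0,0,0.2],[0,0,0,0,0,0.3],[0,0,0,0,0,0.4],[0,0,0,0,0,0.5],[0,0,0,0,0,0.6],[0,0,0,0,0,0.7],[0,0,0,0,0,0.8],[0,0,0,0,0,0.9],[0,0,0,0,0,0.9]],
  ],
)

```text
clock: 9.05
tool_pos: [0.5048, 0.0824, 0.0532]
orientation: [-180.0, -0.0, -22.2]
force: [0.2, -0.9, -1.4]
opening: 0.014
gripper_force: 30.0
```

```bash
python3 go.py .5045 .082 .0525 -56.3;python3 -c "
from plant import *;print(get_obs()['moment'])"
```

```text
t 9.05 pos [0.5048 0.0824 0.0532] rpy [-1.7999e+02 -1.0000e-02 -2.2170e+01] F [ 0.2 -0.9 -1.4] open 0.014 30.0 q [ 31.3  16.  -32.3   0.  -41.7  36.5]
shift/0.1 [-0.001  0.004  0.007] turn/0.5 [-0.    -0.     1.191]
[-0.05998883  0.17614486  0.04919384]
```

Emit:
step_arm(
  steps=[
    [[0,0,0,0,0,0.1],[0,0,0,0,0,0.2],[0,0,0,0,0,0.3],[0,0,0,0,0,0.4],[0,0,0,0,0,0.5],[0,0,0,0,0,0.6],[0,0,0,0,0,0.7],[0,0,0,0,0,0.7]],
  ],
)

```text
clock: 9.85
tool_pos: [0.5048, 0.0824, 0.0531]
orientation: [-180.0, -0.0, -42.1]
force: [-0.2, 0.7, -1.4]
opening: 0.0135
gripper_force: 30.0
```

Emit:
step_arm(
  steps=[
    [[0,0,0.002,0,0,0.1],[0,0,0.004,0,0,0.2],[0,0,0.006,0,0,0.3],[0,0,0.008,0,0,0.4],[0,0,0.01,0,0,0.49],[0,0,0.01,0,0,0.49],[0,0,0.01,0,0,0.49]],
  ],
)

```text
clock: 10.55
tool_pos: [0.5051, 0.0824, 0.0524]
orientation: [-180.0, -0.0, -56.1]
force: [1.2, -0.8, 3.0]
opening: 0.0136
gripper_force: 30.0
```

```bash
python3 go.py .5045 .082 .0525 -56.3;python3 -c "
from plant import *;print(get_obs()['moment'])"
```

```text
t 10.55 pos [0.5051 0.0824 0.0524] rpy [-1.7996e+02 -1.0000e-02 -5.6060e+01] F [ 1.2 -0.8  3. ] open 0.0136 30.0 q [ 31.3  16.  -32.3   0.  -41.6   2.6]
shift/0.1 [ 0.     0.007 -0.001] turn/0.5 [-0.001 -0.001  0.008]
[-0.30706896  0.14506839  0.00756333]
```

The slight upward force shows the cap has touched the floor, so it is home. I'll release and lift straight up.

Emit:
step_arm(
  steps=[
    [[0,0,0,0,0,0],[0,0,0,0,0,0],[0,0,0,0,0,0],[0,0,0,0,0,0],[0,0,0,0,0,0],[0,0,0,0,0,0],[0,0,0,0,0,0],[0,0,0,0,0,0]],
  ],
  jaw=0,
)

```text
clock: 11.35
tool_pos: [0.5047, 0.0823, 0.052]
orientation: [180.0, 0.0, -56.2]
force: [0.2, 0.0, -1.8]
opening: 0.0725
gripper_force: 0.0
```

Emit:
step_arm(
  steps=[
    [[0,0,-0.1,0,0,0],[0,0,-0.3,0,0,0],[0,0,-0.6,0,0,0],[0,0,-1,0,0,0],[0,0,-1,0,0,0],[0,0,-1,0,0,0]],
  ],
)

```text
clock: 11.95
tool_pos: [0.5053, 0.0827, 0.1537]
orientation: [-179.8, -0.0, -56.2]
force: [-0.1, -0.4, -0.7]
opening: 0.0877
gripper_force: 0.0
```

Emit:
step_arm(
  steps=[
    [[0.4,0.8,-0.3,0,0,0],[0.4,0.8,-0.3,0,0,0],[0.4,0.8,-0.3,0,0,0],[0.4,0.8,-0.3,0,0,0]],
  ],
)

```text
clock: 12.35
tool_pos: [0.4599, 0.0039, 0.182]
orientation: [-180.0, 0.0, -56.3]
force: [0.2, 0.1, 0.7]
opening: 0.0878
gripper_force: 0.0
```

Run:
```python
from h import *
p,d=snapshot("scene"); q,e=snapshot("top"); np.savez("2.npz",p=p,d=d,q=q,e=e)
a=cv2.resize(p[180:280,240:340],(400,400),interpolation=cv2.INTER_CUBIC);b=cv2.resize(q[187:287,233:333],(400,400),interpolation=cv2.INTER_CUBIC)
cv2.imwrite("pics/s3.png",np.hstack([a,b])[...,::-1])
for n,C,x in(("scene",cloud("scene",d),p),("top",cloud("top",e),q)):
    m=(np.linalg.norm(C[...,:2]-[.5045,.082],axis=-1)<.03)&(C[...,2]>.06)&(C[...,2]<.1)
    P=C[m]; print(n,len(P))
    if len(P)>20:
        w=np.linalg.eigh(np.cov(P[:,:2].T)); print(np.percentile(P[:,2],[5,50,95,99]).round(4),P.mean(0).round(4),np.degrees(np.arctan2(*w[1][::-1,1])))
```

```text
scene 220
[0.0615 0.0754 0.0857 0.0868] [0.4993 0.0771 0.0749] 124.04907946144927
top 0
```

View pics/s3.png

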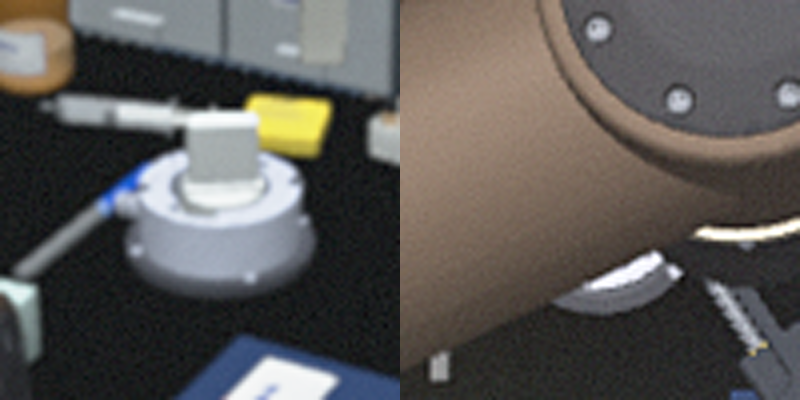

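The left crop shows the cap seated upright in the holder, wing at (222,145). By depth its top is at 86 mm, which means fully home, and its line is at 124°, which matches −56°. The gripper is clear, so I'm handing in.

```bash
python3 -c "
from plant import *; print(close_job())"
```

```text
the job is handed in; nothing more can be done
None
```

The lugged cap is seated fully home in the holder, twisted until its wing lines up with the studs, and released; the plain cap was never touched, and I handed the job in at about 12.5 s (the hand-in returned no verdict).

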